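# Light a sample jar with the UV viewing lamp

### The job

Take the UV lamp by its grab bar, swivel and tilt it until the centre of its beam falls on the middle of the amber jar with the green lid, and let go of it. Only then press the yellow paddle of the two-stage hold switch about half-way down with the fingers, never to the bottom (that is the full-power stage, which would bleach the sample), and finish while still holding it there, with the lamp still aimed. Leave all jars, tubs and the loose lid standing where they are.

Things in the scene. Friction and masses are not known exactly. Their poses are not given: they have to be found in the camera images.
- lamp: UV viewing lamp, fixed: grey base plate 190 x 150 x 19 mm, steel column of 22 mm diameter, black collar up to 182 mm. Origin on the counter, on the column's axis = vertical swivel axis. A steel U-yoke on the column carries the lamp head; the head's horizontal tilt axis is 235 mm above the counter and 70 mm from the column's axis, in the direction the lamp faces.
- lamp_swivel (a joint): swivel of yoke (168 mm wide over its knobs) and head about the column, rad, -1.9 to 1.9; stiff, stays where it is put (friction 0.18 N m). At 0 the lamp faces the base's own -x axis; grows counter-clockwise seen from above: the lamp faces along base yaw + 180 degrees + this value.
- lamp_tilt (a joint): tilt of the head about its horizontal axis, rad, -0.2 to 1.35; stiff, stays where it is put (friction 0.25 N m). 0: beam level, grab bar straight above the tilt axis; grows as the beam points further down, the bar swinging forward (the way the lamp faces) and down.
- lamp_handle (a point): middle of the grab bar: black, round, 13 mm diameter, 112 mm long, parallel to the tilt axis and 87 mm from it, on two thin posts 104 mm apart, 40 mm clear of the head below. Pinch it from above, fingers closing along the facing direction; the bar may roll between the fingers as the head tilts.
- lamp_face (a point): centre of the dark violet front glass of the aluminium head (120 mm wide, 80 high, 52 deep), 28 mm ahead of the tilt axis. Its own -x is the beam's centre line, which runs square through the tilt axis and, seen from above, through the column's axis; y lies along the tilt axis, z towards the grab bar.
- jar_green: amber glass sample jar with a green lid, 60 mm diameter, 90 mm tall, about 250 g, loose on the black mat; the jar to light. Origin at the centre of its underside, z up. The three amber jars may stand in any order on the mat.
- jar_green_mid (a point): middle of the green-lidded jar's body, on its axis 42 mm above its underside: where the beam's centre line must pass.
- jar_white: amber jar of the same size with a white lid, loose on the mat. Not to be disturbed. Origin at the centre of its underside.
- jar_red: amber jar of the same size with a red lid, loose on the mat. Not to be disturbed. Origin at the centre of its underside.
- mat: black viewing mat, fixed, 320 x 130 x 3 mm, long along its own x. Origin at the centre of its underside.
- switch: two-stage hold switch, fixed to the counter: grey cast base 150 mm (own x) x 100 mm (own y), side cheeks up to 39 mm, rising to 58 mm at the hinge end. Origin at the centre of its underside. The paddle's hinge pin is at its own x = +58 mm, 50 mm above the counter.
- switch_paddle (a joint): angle of the yellow spring paddle (120 x 78 mm), hinged at its +x end, free end towards the switch's own -x. 0: released, level, pad top 57 mm above the counter; grows as the free end is pressed down; 0.24 rad: bottom stop. Half-way is 0.12. Springs back. At the pad's middle it takes about 3.5 N to start, 8 N half-way, 12 N at the bottom.
- paddle_pad (a point): middle of the black ribbed rubber pad (56 x 66 mm) on the paddle's top, 90 mm from the hinge pin: where to press, from above. It goes down about 11 mm to half-way, 21 mm to the bottom.
- tub_a: white plastic tub with screwed-on lid, 92 mm diameter, 99 mm tall, loose bystander. Origin at the centre of its underside.
- tub_b: white plastic tub with lid, like tub_a, loose bystander.
- tub_open: white plastic tub without its lid, 88 mm diameter, 92 mm tall, empty, loose bystander. Origin at the centre of its underside.
- tub_lid: white tub lid lying with its open side up, 92 mm diameter, 20 mm tall, loose bystander. Origin at the centre of its underside.

How it is judged (in metres and radians):
On the way, in this order (a step that is already met when the one before it is completed fails the run):
1. the lamp is aimed: its beam's centre line passes within 20 mm (sideways and up or down) of the middle of the green-lidded jar, and the fingers have let go of it (x of jar_green_mid in the frame of lamp_face below -0.03 m and y of jar_green_mid in the frame of lamp_face between -0.02 and 0.02 m and z of jar_green_mid in the frame of lamp_face between -0.02 and 0.02 m and contact force between the fingers and lamp below 0.2 N), for 0.3 s.
2. the fingers hold the paddle about half-way down (0.07 to 0.17 rad) for one second (x of jar_green_mid in the frame of lamp_face below -0.03 m and y of jar_green_mid in the frame of lamp_face between -0.02 and 0.02 m and z of jar_green_mid in the frame of lamp_face between -0.02 and 0.02 m and value of joint switch_paddle between 0.07 and 0.17 rad and contact force between the fingers and switch_paddle above 3 N), for 1 s.
At the end, for the whole second after the job is handed in: Fingers still holding the paddle steady at 0.07 to 0.17 rad (of 0.24) with 3 to 18 N; lamp let go of, its beam's centre line within 20 mm, sideways and up or down, of the green-lidded jar's middle; every jar, tub and the lid upright and within 15 mm of where it started (all of step 2 and contact force between the fingers and switch_paddle below 18 N and velocity of joint switch_paddle between -0.05 and 0.05 rad/s and contact force between the arm and lamp below 0.2 N and distance of each of jar_green, jar_white, jar_red, tub_a, tub_b, tub_open, tub_lid from where it was at the start of the episode below 0.015 m and angle between each of jar_green, jar_white, jar_red, tub_a, tub_b, tub_open, tub_lid's own z axis and vertical below 0.15 rad); the arm keeps its last pose, push and grip.
It fails at once if the paddle is pressed beyond 0.21 rad, into the full-power stage at the bottom (value of joint switch_paddle above 0.21 rad).
It fails at once if the paddle is pressed into its first stage while the lamp is not aimed at the green-lidded jar (value of joint switch_paddle above 0.07 rad and not (x of jar_green_mid in the frame of lamp_face below -0.03 m and y of jar_green_mid in the frame of lamp_face between -0.02 and 0.02 m and z of jar_green_mid in the frame of lamp_face between -0.02 and 0.02 m)).
It fails at once if a jar, a tub or the loose lid is moved more than 15 mm or tipped (distance of any of jar_green, jar_white, jar_red, tub_a, tub_b, tub_open, tub_lid from where it was at the start of the episode above 0.015 m or angle between any of jar_green, jar_white, jar_red, tub_a, tub_b, tub_open, tub_lid's own z axis and vertical above 0.3 rad).
It also fails if it takes over 54 s, if anything falls off the work surface, if the arm or the gripper's body presses on something with over 40 N, if the wrist force passes 120 N, or if a joint passes its speed limit or range.

### The arm

A 6-joint arm with a two-finger parallel gripper is mounted at the origin on the work surface. World frame = base frame: x ahead of the robot, y to its left, z up, the work surface at z = 0. Lengths are in m, angles in degrees, forces in N, time in s.
With the tool pointing down it reaches from about 0.325 to 0.85 m from the base axis. Payload 15.5 kg.
Tool frame: the origin (TCP) lies midway between the tips of the shut fingers; the grasp point (between the pads) lies 19 mm behind it; z points along the fingers, y is the line along which they close (so a half turn about z gives the same grasp; the last joint's range is limited). The gripper opens to 91 mm and grips with 3 to 60 N. Pads are 32 mm wide; open, the fingers measure 118 mm over their backs; the gripper's body (76 mm by 178 mm) begins 60 mm behind the grasp point.
Start: joints at [-5.472, 28.281, 77.091, -0, 74.628, -5.472], TCP at [0.625, 0, 0.214] pointing down, gripper open.
Joint ranges: [-166.48, 166.48], [-47.26, 123.95], [12.59, 153.08], [-70.14, 250.14], [6.76, 159.57], [-176.63, 176.63]. Speed limits (degrees/s): [108.29, 108.29, 147.25, 172.46, 172.46, 172.46].

### API

Orientations are given as [roll, pitch, yaw] about the fixed x, y, z axes, in that order (R = Rz(yaw) Ry(pitch) Rx(roll)).
In Python, from station import * gives the robot as it stands. The module is installed in compiled form; this text tells all that it offers.
- The arm moves only by the tool carry_out, never from a script. Its argument "steps" is a list of rows, each a list of 6 numbers: the shift along the tool's x, y, z in cm, then the turn, a rotation vector about the tool's x, y, z in rad. In form: [[x, y, z, wx, wy, wz], ...]. A call has exactly 10 rows; each row shifts and turns the commanded pose from where the row before left it, along the tool's axes as they then stand; what a row does not reach is not made up. A row lasts 1/8 s, in which the tool goes at most 62.5 mm and 10.7 degrees, less where a joint would pass 70% of its speed; a pose out of reach is approached as far as the arm can. A call with a gripper value outside its range is refused whole. "fingers" is the closure, from 0 (fully open) to 1 (shut), set as the call begins (left out, the last holds). The fingers move at their own pace and stop on an object; "grip_force" is the grip in N (left out, the last holds). Time passes only in rows, so rows that do not move let the fingers close, or fill a call up. It gives the time, the measured TCP pose, the force, the opening and the grip force at its end, in the units of the state.
- get_obs(): the state, without advancing time (a new reading comes with each control period).
- capture(name): name is "scene" or "side" or "wrist"; returns (picture, depth): 420x560x3 uint8, red, green, blue; 420x560 float32, m along the optical axis (not along the pixel's ray), 0 where there is no reading.
- get_calibration(name): a dict with "mtx" (3x3 intrinsics, pixels), "camera_from_world" (4x4, takes a point from world to camera coordinates). Camera axes: x right, y up, looking along -z (the intrinsics and any distortion apply to the point x, -y, -z); pixel columns grow to the right and rows downward; lengths in m; the calibration is good to about 2 mm. A picture is of the moment at which its call begins: read the wrist's pose just before it. get_calibration takes no time and is no camera call; for the wrist camera it gives the pose at the moment of the call.
- job_done(): hands the job in; it is judged then, once.
The state is a dict: "t": time; "q": joint angles; "dq": joint speeds; "joint_efforts": joint torques, N m; "eef_pos": TCP position; "ee_rot": TCP orientation; "contact_force": force on the tool from outside, world axes, zero at the start; "ft_torque": the same for the moment, N m; "grip_width": finger opening in m; "grip_force": force on a finger pad.
Only numpy, scipy, OpenCV 4.12 (cv2) and the standard library are available. Lean on these libraries where they do the work, as an engineer would, in place of code of your own. Each camera call takes 0.05 s, during which the arm holds its last target. There are 200 camera calls.

## Working session

There is one attempt and no reset: what is moved stays moved. The work goes in short steps, Python scripts to look and compute and a tool call to move; the robot and the scene stay as the last step left them, time stands still between calls to the robot, and variables do not carry over. Pictures are saved under pics/ and viewed, at most 10 in all, crops included, and the job is handed in when it is done.

Besides the shell and the picture viewer there is one more tool, called after "Call:" as name(argument=value, ...) on one line, values as JSON. carry_out: Moves the arm, as the interface text tells. Its arguments: {"type":"object","properties":{"steps":{"type":"array"},"fingers":{"type":"number"},"grip_force":{"type":"number"}},"required":["steps"]}

```bash
mkdir -p pics; cat > h.py <<'E'
import numpy as np, cv2
from station import *
def snap(n):
    c=get_calibration(n); p,d=capture(n); return p,d,c
def pts(d,c):
    K=c["mtx"];T=np.linalg.inv(c["camera_from_world"])
    v,u=np.mgrid[:d.shape[0],:d.shape[1]]
    P=np.stack([(u-K[0,2])/K[0,0]*d,-(v-K[1,2])/K[1,1]*d,-d],-1)
    W=P@T[:3,:3].T+T[:3,3]; W[d==0]=np.nan
    return W
E
python3 - <<'E'
from h import *
for n in("scene","side"):
    p,d,c=snap(n); cv2.imwrite(f"pics/{n}0.png",p[...,::-1]); np.savez(f"{n}0.npz",p=p,d=d,W=pts(d,c))
    print(n,c["mtx"].round(1).tolist(),np.linalg.inv(c["camera_from_world"])[:3].round(3).tolist())
print(get_obs())
E
```

```text
scene [[430.3, 0.0, 277.2], [0.0, 430.3, 201.2], [0.0, 0.0, 1.0]] [[-0.74, -0.435, 0.514, 1.133], [0.673, -0.47, 0.571, 0.664], [-0.007, 0.768, 0.64, 0.881]]
side [[471.8, 0.0, 271.2], [0.0, 471.8, 203.7], [0.0, 0.0, 1.0]] [[-0.964, 0.186, -0.191, 0.297], [-0.266, -0.617, 0.741, 1.113], [0.02, 0.765, 0.644, 1.128]]
{'t': 0.1, 'q': array([-5.47134550e+00,  2.83100249e+01,  7.71230474e+01,  1.79964228e-04,
        7.46271817e+01, -5.47303135e+00]), 'dq': array([ 0.0758889 , -0.09459008, -0.03595945,  0.00760823,  0.00622773,
        0.14659032]), 'joint_efforts': array([ 1.53078610e-03, -8.80241275e+01, -3.82546771e+01,  7.07121310e-02,
        4.82549379e-02, -5.43761678e-05]), 'eef_pos': array([6.24671350e-01, 4.01322939e-05, 2.13415138e-01]), 'ee_rot': array([-1.79940037e+02, -5.91955030e-03,  9.00016350e+01]), 'contact_force': array([-0.0906348 ,  0.27859594,  0.2604701 ]), 'ft_torque': array([ 0.00349954, -0.01746683,  0.02321195]), 'grip_force': 0.0, 'grip_width': 0.09100502352253564}
```

View pics/scene0.png

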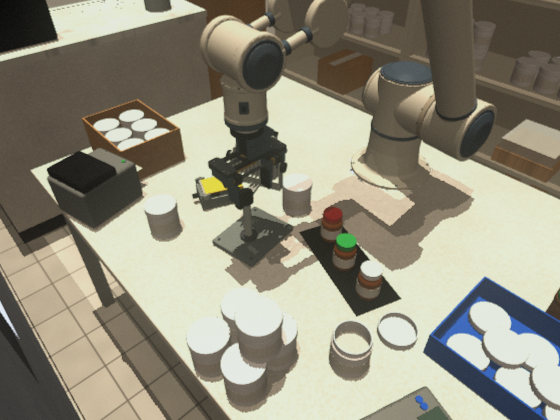

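View pics/side0.png

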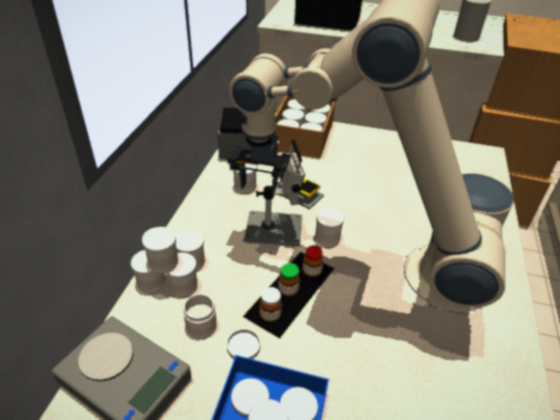

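The scene view shows the lamp base at about (252,235), the jars red (333,220), green (345,248) and white (370,278), and the yellow paddle at (213,187). The side view shows the green lid at (289,272) and the lamp base at (274,228). The gripper hides the lamp head in both.

```bash
cat > a.py <<'E'
from h import *
import sys
for n in("scene0","side0"):
    z=np.load(n+".npz");p=z["p"];W=z["W"];hsv=cv2.cvtColor(p,cv2.COLOR_RGB2HSV)
    H,S,V=[hsv[...,i].astype(int) for i in range(3)]
    X,Y,Z=W[...,0],W[...,1],W[...,2]
    tab=(X>.25)&(X<1.1)&(abs(Y)<.6)
    def rep(k,m):
        m=(m&tab).astype(np.uint8); N,L,st,_=cv2.connectedComponentsWithStats(m)
        for i in range(1,N):
            if st[i,4]>25:
                q=W[L==i]; print(n,k,st[i].tolist(),"med",np.nanmedian(q,0).round(3),"min",np.nanpercentile(q,3,axis=0).round(3),"max",np.nanpercentile(q,97,axis=0).round(3))
    rep("green",(H>45)&(H<80)&(S>120)&(Z>.07)&(Z<.11))
    rep("red",((H<6)|(H>172))&(S>140)&(Z>.07)&(Z<.11))
    rep("yellow",(H>22)&(H<35)&(S>150)&(V>100)&(Z>.03)&(Z<.08))
    rep("top99",(Z>.09)&(Z<.105)&(S<60))
    rep("baseplate",(Z>.012)&(Z<.026)&(V<130))
    rep("sw",(Z>.03)&(Z<.07)&(V<150)&(S<60))
    rep("high",(Z>.12)&(Z<.36)&(X>.45))
    if n=="scene0":
        cv2.imwrite("pics/crop.png",cv2.resize(p[120:280,160:320,::-1],(800,600),interpolation=cv2.INTER_CUBIC)) if 0 else cv2.imwrite("pics/crop1.png",cv2.resize(p[120:270,170:320,::-1],(600,600),interpolation=cv2.INTER_CUBIC))
E
python3 a.py
```

```text
scene0 green [336, 233, 20, 16, 231] med [0.475 0.196 0.09 ] min [0.452 0.174 0.087] max [0.497 0.218 0.093]
scene0 red [324, 207, 18, 16, 230] med [0.425 0.105 0.09 ] min [0.398 0.08  0.079] max [0.445 0.126 0.093]
scene0 yellow [201, 177, 26, 16, 269] med [ 0.564 -0.271  0.053] min [ 0.538 -0.312  0.05 ] max [ 0.595 -0.235  0.056]
scene0 top99 [145, 129, 25, 11, 85] med [ 0.573 -0.588  0.102] min [ 0.528 -0.599  0.099] max [ 0.612 -0.575  0.105]
scene0 top99 [119, 139, 24, 12, 88] med [ 0.67  -0.588  0.102] min [ 0.632 -0.6    0.1  ] max [ 0.708 -0.576  0.104]
scene0 top99 [50, 170, 87, 37, 356] med [ 0.87  -0.42   0.098] min [ 0.738 -0.535  0.091] max [ 0.952 -0.394  0.105]
scene0 top99 [283, 173, 30, 20, 469] med [ 0.402 -0.059  0.096] min [ 0.361 -0.101  0.092] max [ 0.441 -0.02   0.099]
scene0 top99 [144, 194, 33, 23, 567] med [ 0.758 -0.248  0.096] min [ 0.717 -0.291  0.092] max [ 0.796 -0.21   0.099]
scene0 top99 [244, 214, 8, 7, 33] med [ 0.611 -0.038  0.099] min [ 0.599 -0.048  0.091] max [ 0.617 -0.034  0.104]
scene0 top99 [361, 261, 22, 17, 191] med [0.504 0.301 0.091] mi
[... 8321 characters left out ...]
.347 0.049] max [0.72  0.385 0.069]
side0 sw [185, 314, 31, 15, 138] med [0.659 0.425 0.06 ] min [0.635 0.389 0.049] max [0.708 0.434 0.069]
side0 sw [71, 317, 120, 72, 2089] med [0.755 0.553 0.067] min [0.646 0.489 0.049] max [0.927 0.597 0.07 ]
side0 high [218, 107, 27, 30, 628] med [ 0.881 -0.442  0.156] min [ 0.824 -0.554  0.124] max [ 0.932 -0.398  0.162]
side0 high [276, 123, 51, 11, 157] med [ 0.596 -0.532  0.128] min [ 0.512 -0.581  0.121] max [ 0.704 -0.522  0.134]
side0 high [227, 139, 79, 67, 2478] med [ 0.572 -0.011  0.296] min [ 0.502 -0.111  0.163] max [0.704 0.038 0.35 ]
side0 high [143, 227, 35, 42, 1178] med [0.824 0.298 0.195] min [0.791 0.242 0.125] max [0.87  0.321 0.202]
```

View pics/crop1.png

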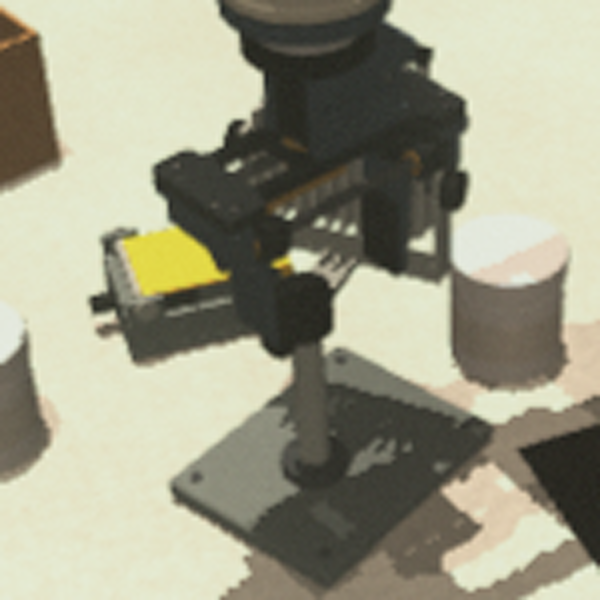

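The gripper hovers right by the lamp head, so I retreat straight up, then back, to uncover it.

Call:
carry_out(steps=[[0,0,-4,0,0,0],[0,0,-4,0,0,0],[0,0,-4,0,0,0],[0,0,-4,0,0,0],[0,0,-4,0,0,0],[0,-3,-1,0,0,0],[0,-3,-1,0,0,0],[0,-3,-1,0,0,0],[0,-3,-1,0,0,0],[0,0,0,0,0,0]])

```text
t: 1.35
eef_pos: [0.5038, 0.0001, 0.4551]
ee_rot: [179.9, 0.0, 90.0]
contact_force: [1.1, 0.4, -0.2]
grip_width: 0.0912
grip_force: 0.0
```

```bash
python3 - <<'E'
from h import *
ims=[]
for n in("scene","side","wrist"):
    p,d,c=snap(n); np.savez(f"{n}1.npz",p=p,d=d,W=pts(d,c),M=c["mtx"],C=c["camera_from_world"]); ims.append(p)
a=cv2.resize(ims[0][120:270,170:320],(400,400)); b=cv2.resize(ims[1][120:270,200:350],(400,400))
cv2.imwrite("pics/m1.png",np.hstack([a,b])[...,::-1]); cv2.imwrite("pics/w1.png",ims[2][...,::-1])
o=get_obs();print(o["t"],o["eef_pos"],o["ee_rot"],o["contact_force"])
print(np.linalg.inv(get_calibration("wrist")["camera_from_world"]).round(3))
E
```

```text
1.5 [ 5.05424940e-01 -9.48106313e-06  4.53421185e-01] [-1.79968115e+02 -4.25394679e-03  8.99996137e+01] [ 0.24678594 -0.99317301 -0.11085733]
[[ 1.    -0.001  0.     0.505]
 [ 0.001  0.962  0.272  0.077]
 [-0.    -0.272  0.962  0.624]
 [ 0.     0.     0.     1.   ]]
```

View pics/m1.png

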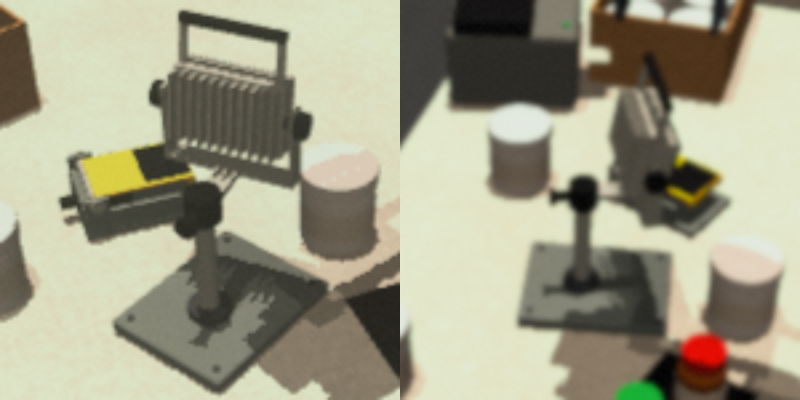

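View pics/w1.png

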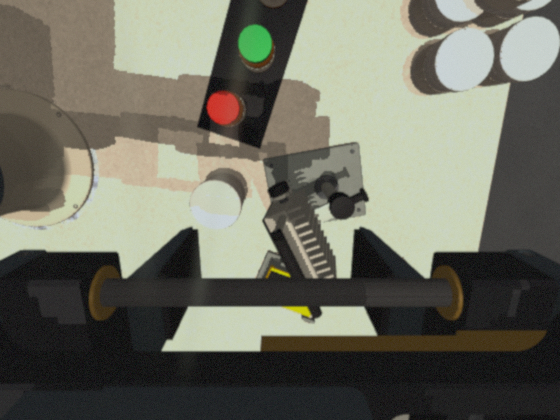

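The lamp is now clear. It faces toward the robot's -x/-y side, over the switch; in the wrist view the bar runs about (268,222) to (318,318) and the collar is at (338,205). In the scene crop the bar runs (180,15) to (287,38). I'll measure the column, bar, switch and jars.

```bash
cat > b.py <<'E'
from h import *
for n in("scene1","side1","wrist1"):
    z=np.load(n+".npz");p=z["p"];W=z["W"];hsv=cv2.cvtColor(p,cv2.COLOR_RGB2HSV)
    H,S,V=[hsv[...,i].astype(int) for i in range(3)]
    X,Y,Z=W[...,0],W[...,1],W[...,2]
    print("==",n)
    near=(np.hypot(X-.58,Y+.06)<.16)
    def fit(k,m):
        q=W[m]
        if len(q)<8: print(k,len(q));return
        med=np.median(q,0); q=q[np.linalg.norm(q-med,axis=1)<.15]
        u,s,vt=np.linalg.svd(q-q.mean(0),full_matrices=False); t=(q-q.mean(0))@vt[0]
        e=[q.mean(0)+vt[0]*np.percentile(t,a) for a in(1,99)]
        print(k,len(q),"mean",q.mean(0).round(4),"dir",vt[0].round(3),"ends",np.round(e,3).tolist())
    fit("bar",near&(Z>.295)&(Z<.34)&(V<90))
    fit("high",near&(Z>.26)&(Z<.36))
    m=near&(Z>.03)&(Z<.12)&(np.hypot(X-.61,Y+.05)<.04)&(S<90); fit("col",m)
    m=near&(Z>.165)&(Z<.2)&(np.hypot(X-.61,Y+.05)<.03); fit("collar",m)
    m=near&(Z>.012)&(Z<.026)
    pts2=W[m][:,:2].astype(np.float32)*1000
    r=cv2.minAreaRect(pts2); print("base",r)
    m=(Z>.03)&(Z<.07)&(X>.4)&(X<.7)&(Y<-.15)&(Y>-.4)
    print("sw",cv2.minAreaRect(W[m][:,:2].astype(np.float32)*1000),m.sum())
    y=m&(H>20)&(H<36)&(S>140)
    print("yel",y.sum(),cv2.minAreaRect(W[y][:,:2].astype(np.float32)*1000),np.median(W[y],0).round(3))
    blk=m&(V<70)&(Z>.05)
    if blk.sum()>5:print("blk",blk.sum(),np.percentile(W[blk],[3,50,97],axis=0).round(3).tolist())
    for k,m in(("g",(H>45)&(H<80)&(S>120)),("r",((H<6)|(H>172))&(S>140))):
        m=m&(Z>.08)&(Z<.1)&(X<.6)&(X>.35)&(Y>0)
        if m.sum()>9: print(k,[round(float(v),1) for v in cv2.minEnclosingCircle(W[m][:,:2].astype(np.float32)*1000)[0]],np.median(W[m],0))
E
python3 b.py
```

```text
== scene1
bar 168 mean [ 0.5316 -0.0799  0.3218] dir [-0.433  0.901 -0.001] ends [[0.555, -0.128, 0.322], [0.508, -0.031, 0.322]]
high 826 mean [ 0.5373 -0.0758  0.2854] dir [-0.44   0.898 -0.012] ends [[0.563, -0.128, 0.286], [0.512, -0.024, 0.285]]
col 209 mean [ 0.6097 -0.0398  0.0725] dir [-0.016 -0.017 -1.   ] ends [[0.61, -0.039, 0.119], [0.609, -0.04, 0.03]]
collar 169 mean [ 0.6099 -0.0409  0.1762] dir [ 0.807  0.543 -0.233] ends [[0.591, -0.054, 0.182], [0.629, -0.028, 0.171]]
base ((577.4105834960938, -64.12147521972656), (258.257080078125, 229.8267059326172), 33.563228607177734)
sw ((552.5767822265625, -270.6685485839844), (109.76144409179688, 153.5741424560547), 69.23973846435547) 832
yel 330 ((537.2000732421875, -265.0443115234375), (83.58316802978516, 116.46759033203125), 66.66024780273438) [ 0.56  -0.267  0.054]
blk 148 [[0.495, -0.285, 0.052], [0.514, -0.252, 0.055], [0.538, -0.224, 0.058]]
g [473.2, 196.2] [0.47473867 0.19663347 0.09033085]
r [419.6, 100.4] [0.42244186 0.10360358 0.09003977]
== side1
bar 107 mean [ 0.5314 -0.0828  0.3224] dir [-0.424  0.906  0.014] e
[... 1262 characters left out ...]
, -0.043, 0.029], [0.598, -0.039, 0.116]]
collar 695 mean [ 0.6038 -0.0452  0.1787] dir [-0.896 -0.443  0.033] ends [[0.632, -0.031, 0.178], [0.582, -0.056, 0.179]]
base ((573.390380859375, -61.67498779296875), (250.38502502441406, 202.47019958496094), 26.244033813476562)
sw ((533.0704345703125, -275.9679870605469), (48.591678619384766, 156.64955139160156), 29.13862419128418) 443
yel 256 ((531.5911865234375, -267.50518798828125), (44.486839294433594, 140.49322509765625), 30.204410552978516) [ 0.532 -0.299  0.056]
blk 67 [[0.493, -0.232, 0.056], [0.505, -0.226, 0.058], [0.535, -0.217, 0.06]]
g [471.6, 194.0] [0.47202257 0.19421854 0.09295398]
r [417.7, 98.6] [0.41794163 0.09957803 0.09299421]
```

Call:
carry_out(steps=[[0,0,0,0,0,-0.151],[0,0,0,0,0,-0.151],[0,0,0,0,0,-0.151],[-2.2,-0.35,1.5,0,0,0],[-2.2,-0.35,1.5,0,0,0],[-2.2,-0.35,1.5,0,0,0],[-2.2,-0.35,1.5,0,0,0],[0,0,0,0,0,0],[0,0,0,0,0,0],[0,0,0,0,0,0]])

```text
t: 2.75
eef_pos: [0.531, -0.0848, 0.3945]
ee_rot: [180.0, 0.0, 116.0]
contact_force: [0.5, 0.6, -0.1]
grip_width: 0.0914
grip_force: 0.0
```

```bash
python3 - <<'E'
from h import *
p,d,c=snap("wrist");W=pts(d,c);X,Y,Z=[W[...,i] for i in range(3)]
cv2.imwrite("pics/w2.png",p[...,::-1])
m=(Z>.31)&(Z<.345)&(np.hypot(X-.53,Y+.085)<.08)
q=W[m];print(m.sum(),q.mean(0),np.percentile(q,[2,50,98],axis=0).round(4).tolist())
if len(q)>9:
  r=cv2.minAreaRect(q[:,:2].astype(np.float32)*1000);print(r)
o=get_obs();print(o["eef_pos"],o["ee_rot"],o["q"])
E
```

```text
2014 [ 0.52562023 -0.07954596  0.325959  ] [[0.5019, -0.1307, 0.3221], [0.5249, -0.0778, 0.3264], [0.5514, -0.0338, 0.3283]]
((527.5263061523438, -83.11869049072266), (12.228222846984863, 112.14718627929688), 25.580801010131836)
[ 0.53102851 -0.08481276  0.39446978] [1.79956957e+02 3.32828095e-02 1.15994351e+02] [-1.54398217e+01  1.37682909e+01  7.19863157e+01  3.54121681e-03
  9.41910978e+01 -4.14339245e+01]
```

View pics/w2.png

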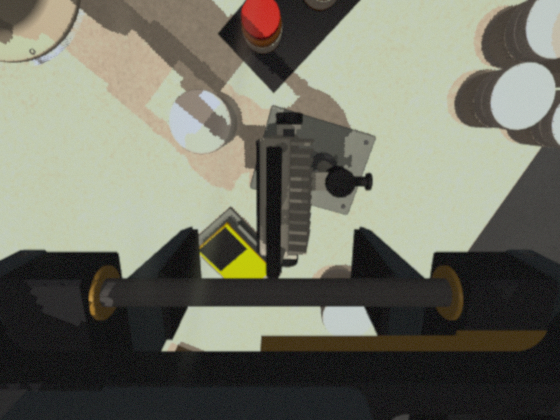

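The bar appears as 12 x 112 mm, centred at (0.5275, -0.083) and about 0.32 high, which agrees with the given dimensions. I descend onto it and pinch.

Call:
carry_out(steps=[[0.3,-0.3,0,0,0,0],[0,0,2,0,0,0],[0,0,2,0,0,0],[0,0,2,0,0,0],[0,0,2,0,0,0],[0,0,1.4,0,0,0],[0,0,0,0,0,0],[0,0,0,0,0,0],[0,0,0,0,0,0],[0,0,0,0,0,0]])

```text
t: 4.05
eef_pos: [0.5271, -0.0839, 0.3003]
ee_rot: [180.0, 0.0, 116.0]
contact_force: [0.6, 0.0, 0.4]
grip_width: 0.0913
grip_force: 0.0
```

Call:
carry_out(steps=[[0,0,0,0,0,0],[0,0,0,0,0,0],[0,0,0,0,0,0],[0,0,0,0,0,0],[0,0,0,0,0,0],[0,0,0,0,0,0],[0,0,0,0,0,0],[0,0,0,0,0,0],[0,0,0,0,0,0],[0,0,0,0,0,0]], fingers=1, grip_force=20)

```text
t: 5.3
eef_pos: [0.527, -0.0838, 0.2999]
ee_rot: [180.0, 0.0, 116.0]
contact_force: [1.9, 1.0, -1.3]
grip_width: 0.0121
grip_force: 20.0
```

Bar gripped (12 mm opening). Next is the swivel: 87 degrees clockwise, arc radius 86 mm, over 20 rows.

Call:
carry_out(steps=[[0.65,0.025,0,0,0,0.076],[0.65,0.025,0,0,0,0.076],[0.65,0.025,0,0,0,0.076],[0.65,0.025,0,0,0,0.076],[0.65,0.025,0,0,0,0.076],[0.65,0.025,0,0,0,0.076],[0.65,0.025,0,0,0,0.076],[0.65,0.025,0,0,0,0.076],[0.65,0.025,0,0,0,0.076],[0.65,0.025,0,0,0,0.076]])

```text
t: 6.55
eef_pos: [0.5225, -0.0206, 0.2998]
ee_rot: [180.0, 0.0, 72.3]
contact_force: [3.0, -2.0, -3.6]
grip_width: 0.0123
grip_force: 20.0
```

Call:
carry_out(steps=[[0.65,0.025,0,0,0,0.076],[0.65,0.025,0,0,0,0.076],[0.65,0.025,0,0,0,0.076],[0.65,0.025,0,0,0,0.076],[0.65,0.025,0,0,0,0.076],[0.65,0.025,0,0,0,0.076],[0.65,0.025,0,0,0,0.076],[0.65,0.025,0,0,0,0.076],[0.65,0.025,0,0,0,0.076],[0.65,0.025,0,0,0,0.076]])

```text
t: 7.8
eef_pos: [0.5628, 0.0285, 0.2998]
ee_rot: [180.0, 0.0, 28.7]
contact_force: [1.3, -1.5, -3.5]
grip_width: 0.0125
grip_force: 20.1
```

```bash
python3 - <<'E'
import numpy as np
a0,a1=.185,.742
a=np.linspace(a0,a1,11)
print((8.7*np.diff(np.sin(a))).round(3),(8.7*np.diff(np.cos(a))).round(3))
E
```

```text
[0.474 0.467 0.459 0.45  0.439 0.427 0.414 0.399 0.383 0.366] [-0.102 -0.129 -0.154 -0.18  -0.204 -0.229 -0.252 -0.275 -0.296 -0.317]
```

Swivel done at the expected place. Next is the tilt, forward (-y of the tool) and down along the 87 mm arc.

Call:
carry_out(steps=[[0,-0.47,0.1,0,0,0],[0,-0.47,0.13,0,0,0],[0,-0.46,0.15,0,0,0],[0,-0.45,0.18,0,0,0],[0,-0.44,0.2,0,0,0],[0,-0.43,0.23,0,0,0],[0,-0.41,0.25,0,0,0],[0,-0.4,0.28,0,0,0],[0,-0.38,0.3,0,0,0],[0,-0.37,0.32,0,0,0]])

```text
t: 9.05
eef_pos: [0.5418, 0.0662, 0.2782]
ee_rot: [-180.0, 0.0, 28.9]
contact_force: [3.5, -3.0, 2.8]
grip_width: 0.0124
grip_force: 20.0
```

Call:
carry_out(steps=[[0,0,0,0,0,0],[0,0,0,0,0,0],[0,0,0,0,0,0],[0,0,0,0,0,0],[0,0,-2,0,0,0],[0,0,-2,0,0,0],[0,0,-2,0,0,0],[0,0,-2,0,0,0],[0,0,0,0,0,0],[0,0,0,0,0,0]], fingers=0)

```text
t: 10.3
eef_pos: [0.5417, 0.066, 0.3577]
ee_rot: [-180.0, 0.0, 28.9]
contact_force: [0.0, 0.4, -0.3]
grip_width: 0.0914
grip_force: 0.0
```

```bash
python3 - <<'E'
from h import *
ims=[]
for n in("scene","side","wrist"):
    p,d,c=snap(n);W=pts(d,c);ims.append(p);np.savez(f"{n}2.npz",p=p,d=d,W=W)
    X,Y,Z=[W[...,i] for i in range(3)]
    V=p.max(-1)
    m=(Z>.285)&(Z<.32)&(np.hypot(X-.543,Y-.066)<.075)&(V<90)
    q=W[m]
    if len(q)>9: print(n,m.sum(),q.mean(0).round(4),np.percentile(q,[2,50,98],axis=0).round(4).tolist(),cv2.minAreaRect(q[:,:2].astype(np.float32)*1000))
cv2.imwrite("pics/m2.png",np.hstack([ims[2][:,80:480],cv2.resize(ims[0][120:330,180:390],(400,420))])[...,::-1])
E
```

```text
scene 147 [0.5494 0.0721 0.2997] [[0.4989, 0.038, 0.2867], [0.5507, 0.0737, 0.3007], [0.5933, 0.0968, 0.3035]] ((544.0785522460938, 66.50273895263672), (116.34230041503906, 17.139644622802734), 31.20331382751465)
side 168 [0.5448 0.0707 0.3011] [[0.4958, 0.0456, 0.2928], [0.5455, 0.0701, 0.302], [0.5914, 0.0945, 0.3071]] ((543.0927734375, 66.28593444824219), (111.85681915283203, 19.308101654052734), 29.373422622680664)
wrist 2009 [0.5479 0.0704 0.3028] [[0.5024, 0.0408, 0.2986], [0.5495, 0.072, 0.3033], [0.5886, 0.0949, 0.3051]] ((544.7049560546875, 64.40388488769531), (106.48037719726562, 20.71230697631836), 28.342926025390625)
```

View pics/m2.png

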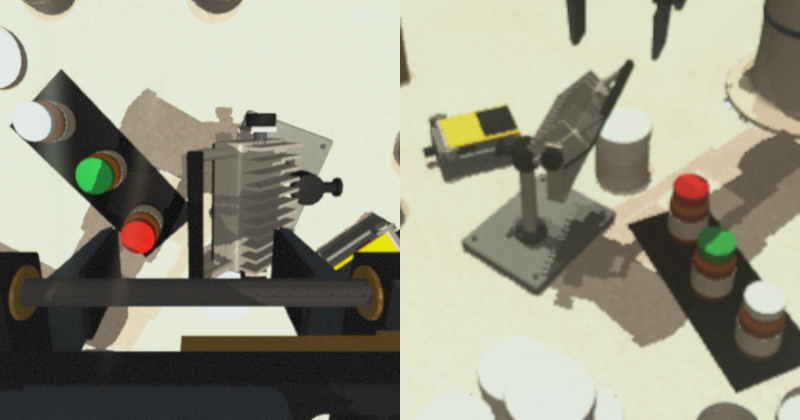

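The lamp is released, and in the wrist view the head points at the green jar at (95,175) with the bar at (196,215). The scene crop shows the switch now fully in view, pad at (497,122). I'll check the aim from the bar and measure the switch from stored data.

```bash
python3 - <<'E'
from h import *
C=np.array([.605,-.047]);J=np.array([.4725,.1955])
for n in("scene2","side2","wrist2"):
    z=np.load(n+".npz");p=z["p"];W=z["W"];hsv=cv2.cvtColor(p,cv2.COLOR_RGB2HSV)
    H,S,V=[hsv[...,i].astype(int) for i in range(3)];X,Y,Z=[W[...,i] for i in range(3)]
    q=W[(Z>.299)&(Z<.32)&(np.hypot(X-.543,Y-.066)<.07)&(V<90)]
    r=cv2.fitLine(q.astype(np.float32),cv2.DIST_HUBER,0,.01,.01).ravel();print(n,"bar yaw",np.degrees(np.arctan2(r[1],r[0])),"pt",r[3:],"top",np.percentile(q[:,2],90))
    f=np.array([-abs(r[1]),abs(r[0])]);f/=np.hypot(*f); print("  bar fwd of col",(r[3:5]-C)@f,"lateral miss of jar",(J-C)@[-f[1],f[0]])
    m=(Z>.03)&(Z<.07)&(X>.4)&(X<.7)&(Y<-.15)&(Y>-.4)
    if m.sum()<50: continue
    print("  sw",cv2.minAreaRect(W[m][:,:2].astype(np.float32)*1000),m.sum())
    y=m&(H>20)&(H<36)&(S>140)&(Z>.05)
    b=m&(V<75)&(Z>.052)&(X<.56)
    for k,mm in(("yel",y),("pad",b)):
        if mm.sum()>9: print("  ",k,mm.sum(),cv2.minAreaRect(W[mm][:,:2].astype(np.float32)*1000),np.median(W[mm],0).round(4))
    for k,mm in(("g",(H>45)&(H<80)&(S>120)),):
        mm=mm&(Z>.08)&(Z<.1)&(X<.6)&(X>.35)&(Y>0)
        print("  ",k,cv2.minEnclosingCircle(W[mm][:,:2].astype(np.float32)*1000),np.median(W[mm],0))
o=get_obs();print(o["t"],o["q"])
E
```

```text
scene2 bar yaw 28.986217 pt [0.5449673  0.07018059 0.3012142 ] top 0.30309333270900424
  bar fwd of col 0.13159392448300253 lateral miss of jar -0.0016127529740333497
  sw ((551.2587890625, -268.67218017578125), (109.73638153076172, 151.6152801513672), 67.99724578857422) 857
   yel 316 ((538.6398315429688, -263.4583740234375), (81.08824157714844, 114.19889068603516), 67.30937957763672) [ 0.56   -0.2688  0.0535]
   pad 166 ((509.5639343261719, -252.6944580078125), (61.9786491394043, 50.46287155151367), 67.26950073242188) [ 0.5093 -0.2535  0.0547]
   g ((473.4441223144531, 195.48184204101562), 26.625436782836914) [0.47488012 0.19759571 0.09047612]
side2 bar yaw 27.681763 pt [0.5397077  0.06816018 0.30272275] top 0.30593008041047176
  bar fwd of col 0.132311319120752 lateral miss of jar 0.004678398147225385
  sw ((545.46435546875, -267.01507568359375), (98.08619689941406, 143.69747924804688), 61.4805908203125) 348
   yel 166 ((539.79833984375, -263.7042541503906), (78.12065124511719, 130.15292358398438), 61.40824890136719) [ 0.528  -0.2726  0.0568]
   pad 112 ((509.0408020019531, -251.8
[... 257 characters left out ...]
7] top 0.3045851622553219
  bar fwd of col 0.1305566100170483 lateral miss of jar -0.007164800614118566
  sw ((572.6036376953125, -251.63189697265625), (71.34506225585938, 147.16549682617188), 50.21236801147461) 1599
   yel 567 ((561.5043334960938, -239.74139404296875), (37.86520004272461, 106.90971374511719), 48.622764587402344) [ 0.5788 -0.2499  0.0565]
   pad 138 ((527.966552734375, -228.2725067138672), (47.15682601928711, 22.962949752807617), 21.05075454711914) [ 0.5175 -0.2341  0.0576]
   g ((471.6845397949219, 194.3616943359375), 26.66591453552246) [0.47320957 0.19380075 0.09286537]
10.45 [ 6.78560665e-01  1.55034129e+01  7.50076862e+01 -8.77973310e-04
  8.95652304e+01  6.18178793e+01]
```

The aim agrees in all three views: sideways miss under 8 mm, and the bar height gives a tilt of about 0.76 rad against the wanted 0.74. The pad middle is at (0.509, -0.2525, 0.057) and the switch yaw is -22.5 degrees. I close the fingers, turn and travel above the pad.

Call:
carry_out(steps=[[0,0,-1,0,0,0.15],[0,0,-1,0,0,0.15],[0,0,-1,0,0,0.15],[0,0,0,0,0,0.15],[0,0,0,0,0,0.15],[0,0,0,0,0,0.15],[1.16,3.83,0,0,0,0],[1.16,3.83,0,0,0,0],[1.16,3.83,0,0,0,0],[1.16,3.83,0,0,0,0]], fingers=1)

```text
t: 11.7
eef_pos: [0.5252, -0.0944, 0.388]
ee_rot: [180.0, 0.0, -22.7]
contact_force: [0.1, 0.6, -0.8]
grip_width: 0.0009
grip_force: 0.0
```

Call:
carry_out(steps=[[1.16,3.83,0,0,0,0],[1.16,3.83,0,0,0,0],[1.16,3.83,0,0,0,0],[1.16,3.83,0,0,0,0],[0,0,4,0,0,0],[0,0,4,0,0,0],[0,0,4,0,0,0],[0,0,4,0,0,0],[0,0,4,0,0,0],[0,0,0,0,0,0]])

```text
t: 12.95
eef_pos: [0.5076, -0.2514, 0.186]
ee_rot: [-179.9, 0.3, -22.7]
contact_force: [-0.6, 0.1, 0.3]
grip_width: 0.0003
grip_force: 0.0
```

Call:
carry_out(steps=[[0,0,3,0,0,0],[0,0,3,0,0,0],[0,0,3,0,0,0],[0,0,2,0,0,0],[0,0,1,0,0,0],[0,0,0.2,0,0,0],[0,0,0,0,0,0],[0,0,0,0,0,0],[0,0,0,0,0,0],[0,0,0,0,0,0]])

```text
t: 14.2
eef_pos: [0.5094, -0.2525, 0.0667]
ee_rot: [180.0, -0.0, -22.7]
contact_force: [-0.2, 0.2, 0.2]
grip_width: 0.0006
grip_force: 0.0
```

Call:
carry_out(steps=[[0,0,0.1,0,0,0],[0,0,0.1,0,0,0],[0,0,0.1,0,0,0],[0,0,0.1,0,0,0],[0,0,0.1,0,0,0],[0,0,0.1,0,0,0],[0,0,0,0,0,0],[0,0,0,0,0,0],[0,0,0,0,0,0],[0,0,0,0,0,0]])

```text
t: 15.45
eef_pos: [0.5093, -0.2524, 0.0605]
ee_rot: [180.0, -0.0, -22.7]
contact_force: [0.7, -0.5, -0.2]
grip_width: 0.0008
grip_force: 0.0
```

Call:
carry_out(steps=[[0,0,0.1,0,0,0],[0,0,0.1,0,0,0],[0,0,0.1,0,0,0],[0,0,0.1,0,0,0],[0,0,0.1,0,0,0],[0,0,0.1,0,0,0],[0,0,0,0,0,0],[0,0,0,0,0,0],[0,0,0,0,0,0],[0,0,0,0,0,0]])

```text
t: 16.7
eef_pos: [0.5092, -0.2523, 0.0546]
ee_rot: [-180.0, 0.0, -22.7]
contact_force: [-2.0, 1.8, 5.6]
grip_width: 0.0004
grip_force: 2.9
```

Call:
carry_out(steps=[[0,0,0.1,0,0,0],[0,0,0.1,0,0,0],[0,0,0.1,0,0,0],[0,0,0.1,0,0,0],[0,0,0.1,0,0,0],[0,0,0.1,0,0,0],[0,0,0.1,0,0,0],[0,0,0.1,0,0,0],[0,0,0,0,0,0],[0,0,0,0,0,0]])

```text
t: 17.95
eef_pos: [0.5091, -0.2524, 0.0468]
ee_rot: [180.0, 0.0, -22.7]
contact_force: [-3.2, 1.9, 9.9]
grip_width: 0.0005
grip_force: 5.1
```

Call:
carry_out(steps=[[0,0,0,0,0,0],[0,0,0,0,0,0],[0,0,0,0,0,0],[0,0,0,0,0,0],[0,0,0,0,0,0],[0,0,0,0,0,0],[0,0,0,0,0,0],[0,0,0,0,0,0],[0,0,0,0,0,0],[0,0,0,0,0,0]])

```text
t: 19.2
eef_pos: [0.5092, -0.2523, 0.0468]
ee_rot: [180.0, 0.0, -22.7]
contact_force: [-4.5, 2.0, 9.9]
grip_width: 0.0001
grip_force: 5.1
```

```bash
python3 - <<'E'
from h import *
p,d,c=snap("scene");W=pts(d,c);X,Y,Z=[W[...,i] for i in range(3)]
q=W[(Z>.297)&(Z<.32)&(np.hypot(X-.543,Y-.066)<.07)&(p.max(-1)<90)];r=cv2.fitLine(q.astype(np.float32),cv2.DIST_HUBER,0,.01,.01).ravel()
print(len(q),np.degrees(np.arctan2(r[1],r[0])),r[3:])
o=get_obs();print(o["t"],o["eef_pos"],o["contact_force"],o["ft_torque"])
E
```

```text
134 29.297491 [0.547173   0.07162359 0.3005873 ]
19.25 [ 0.5091807  -0.25240545  0.04679886] [-3.60935427  1.8564723   9.02924359] [ 0.24300152  0.64825283 -0.03638891]
```

The paddle is about 10 mm down (about 0.11 rad) with a steady push of about 9-10 N, and the lamp hasn't moved. Handing in.

```bash
python3 -c "
from station import *
print(job_done())"
```

```text
the job is handed in; nothing more can be done
None
```

I aimed the lamp at the green-lidded jar and let go of it. The paddle is held about half-way down (about 0.11 rad by depth, 9–10 N), and the job is handed in; no verdict was returned.

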